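# Gauge the scraper blade with the ratchet thimble

### The job

Check the ice-cream machine's white scraper blade for wear: lay it flat along the steel table of the green bench gauge and slide it in gently under the spindle until its end is square against the brass stop, then let go of it. Turn the black ratchet thimble clockwise, sinking with it and neither pressing nor pulling on it, until it slips on the clamped blade, by a quarter turn at most. Leave the blade clamped for the reading and disturb nothing else.

Things in the scene. Friction and masses are not known exactly. Their poses are not given: they have to be found in the camera images.
- blade_center (a point): centre (half-way up) of the loose scraper blade: a plain white plastic bar 200 mm long (x), 30 mm wide (y), 10 mm thick (z), about 85 g, lying flat on a blue cutting board 12 mm thick. Its two ends are alike, either may go in
- blade: the same blade; origin at the centre of its underside, x along its length, z up
- gauge: green bench thickness gauge, fixed; origin on the work surface under the spindle axis; +x from its open front to its column, z up. Base plate 16 mm high. Measuring table: level steel bar 22 mm wide (y), top 45 mm up, from x = -155 to 30 mm; the blade lies lengthwise on it, overhanging 4 mm each side. Upper arm: underside 82 mm up, forward to x = -16 mm; column from x = 42 mm; readout top 147 mm up
- frame: the fixed casting and measuring table of the gauge; same origin and axes as the gauge
- stop: brass stop block on the measuring table behind the spindle, 28 mm wide, top 60 mm above the work surface; its face at x = 14 mm of the gauge looks to -x; same origin and axes as the gauge
- seat (a point): where the blade's centre (blade_center) must come: 86 mm in front of the spindle axis, 50 mm above the work surface; axes as the gauge, the blade's length along x
- spindle: vertical steel spindle, 10 mm thick, over the table at the gauge origin. It goes straight down, without turning, as the thimble is turned clockwise (seen from above), 10 mm per turn. Its tip starts 13 to 17 mm above the measuring table, so 3 to 7 mm above the blade's top; the start varies. Body origin on the spindle axis, 63 mm below the tip
- thimble_grip (a point): centre of the ratchet thimble: black upright knurled cylinder, 26 mm across, 34 mm high, on the spindle axis on top of the gauge, its top about 0.19 m above the work surface; it sinks with the spindle. Below it a silver drum, 21 mm across, drives the screw: do not hold that. A white line on the thimble and a dark line on the drum show the slip between them
- thimble (a joint): slip of the thimble on its drum, rad: 0 at first, grows when it is turned clockwise and the drum no longer follows. Both turn freely with 0.036 N m; once the spindle clamps with about 19 N the drum stops and the thimble slips at 0.066 N m. Held up instead of sinking along (1.6 mm per rad) it slips early, the blade not well clamped; pressed down it adds to the force on the blade
- mincer_plate: steel mincer plate, a disc 70 mm across and 10 mm thick, a bystander: leave it alone
- marker: white marker pen with a blue cap, 125 mm long, a bystander: leave it alone
- gasket: orange ring gasket, 60 mm across and 8 mm thick, a bystander: leave it alone
- label_roll: roll of labels, 70 mm across and 40 mm high, a bystander: leave it alone
There are look-alikes about, which are no part of the job. Leave any brown or turquoise look-alike of the blade alone.

How it is judged:
On the way, in this order (a step that is already met when the one before it is completed fails the run):
1. the blade lies on the measuring table, its end against the stop, let go, thimble not yet slipped (x of blade_center in the frame of seat between -0.002 and 0.002 m and y of blade_center in the frame of seat between -0.008 and 0.008 m and z of blade_center in the frame of seat between -0.003 and 0.003 m and angle between the x axis of blade and the x axis of gauge, either way round below 0.08 rad and angle between blade's own z axis and vertical below 0.06 rad and contact force between the fingers and blade below 0.2 N and value of joint thimble below 0.1 rad), for 0.2 s.
2. the thimble has slipped on the clamped blade (value of joint thimble above 0.2 rad and contact force between spindle and blade above 13 N), for 0.2 s.
At the end, for the whole second after the job is handed in: The blade lies flat and square on the measuring table, its end against the stop (centre within 2 mm of the seat lengthwise, 8 mm sideways, turned less than 4.5 degrees), clamped by the spindle with over 13 N; the thimble has slipped 0.2 to 2 rad and is let go; all at rest (all of step 2 and x of blade_center in the frame of seat between -0.002 and 0.002 m and y of blade_center in the frame of seat between -0.008 and 0.008 m and z of blade_center in the frame of seat between -0.003 and 0.003 m and angle between the x axis of blade and the x axis of gauge, either way round below 0.08 rad and angle between blade's own z axis and vertical below 0.06 rad and value of joint thimble below 2 rad and contact force between the fingers and thimble below 0.2 N and linear speed of blade below 0.02 m/s); the robot touches nothing.
It fails at once if the blade is rammed against the stop with over 30 N (contact force between blade and stop above 30 N).
It fails at once if the blade is pressed on the gauge's table with over 60 N (contact force between blade and frame above 60 N).
It fails at once if the spindle is forced: over 35 N on the blade (contact force between spindle and blade above 35 N).
It fails at once if the robot bumps or leans on the gauge's casting with over 20 N (contact force between any of the fingers, the arm and frame above 20 N).
It fails at once if something else on the table is moved by over 20 mm (distance of any of mincer_plate, marker, gasket, label_roll from where it was at the start of the episode above 0.02 m).
It also fails if it takes over 72 s, if anything falls off the work surface, if the arm or the gripper's body presses on something with over 40 N, if the wrist force passes 120 N, or if a joint passes its speed limit or range.

### The arm

A 6-joint arm with a two-finger parallel gripper is mounted at the origin on the work surface. World frame = base frame: x ahead of the robot, y to its left, z up, the work surface at z = 0. Lengths are in m, angles in rad, forces in N, time in s.
With the tool pointing down it reaches from about 0.325 to 0.75 m from the base axis. Payload 7.6 kg.
Tool frame: the origin (TCP) lies midway between the tips of the shut fingers; the grasp point (between the pads) lies 19 mm behind it (bot.grasp_offset is the distance from the TCP to the grasp point, in m); z points along the fingers, y is the direction in which the jaws open and shut (so a half turn about z gives the same grasp; the last joint's range is limited). The gripper opens to 85 mm and grips with 20 to 120 N. Pads are 22 mm wide; open, the fingers measure 114 mm over their backs; the gripper's body (76 mm by 85 mm) begins 54 mm behind the grasp point. The pads swing forward as they close: fully open they stand 13 mm farther back than shut.
Start: joints at [1.182, 0.052, 1.401, -0, 1.689, -0.07], TCP at [0.165, 0.499, 0.231] pointing down, gripper open.
Joint ranges: [-2.9, 2.9], [-0.91, 2.17], [0.12, 2.37], [-1.06, 4.2], [0.26, 2.73], [-2.93, 2.93]. Speed limits (rad/s): [2.57, 2.57, 3.01, 3.14, 3.14, 3.14].

### API

Orientations are given as a 3x3 rotation matrix whose columns are the frame's x, y, z axes.
In Python, from workcell import bot gives the robot as it stands.
- The arm moves only by the tool apply_moves, never from a script. Its arguments are lists of equal length, an entry for each row: "xyz": the shift along the tool's x, y, z as a fraction of full scale, a list of three; "rot": the turn, a rotation vector about the tool's x, y, z as a fraction of full scale, a list of three; "hand": the opening, from 0 (shut) to 1 (fully open). A call has 1 to 10 rows; each row shifts and turns the commanded pose from where the row before left it, along the tool's axes as they then stand; what a row does not reach is not made up. Full scale, the value 1, is 0.3 m for a shift and 5 degrees for a turn. A row lasts 1/10 s, in which the tool goes at most 50 mm and 8.59 degrees, less where a joint would pass 70% of its speed; a pose out of reach is approached as far as the arm can. A call with a number of a shift or a turn outside -1 to 1 is refused whole. A call with a gripper value outside its range is refused whole. The fingers move at their own pace and stop on an object; the grip force is fixed at half the most. Time passes only in rows, so rows that do not move let the fingers close. It gives the time, the measured TCP pose, the force and the opening at its end, in the units of the state.
- bot.get_obs(): the state, without advancing time (a new reading comes with each control period).
- bot.capture(name): name is "scene" or "top" or "wrist"; returns a dict with "frame" (420x560x3 uint8, blue, green, red), "z_map" (420x560 float32, m along the optical axis (not along the pixel's ray), 0 where there is no reading), "vertical_fov" (degrees; the focal length in pixels is half the picture's height over the tangent of half this angle, whatever the lens; pixels are square), "cx", "cy" (the principal point, pixels), "T" (4x4, takes a point from camera to world coordinates); the wrist camera has in their place "mount" (4x4, takes a point from camera to tool coordinates, whose origin is the TCP and whose axes are the flange's). Camera axes: x right, y up, looking along -z (the intrinsics and any distortion apply to the point x, -y, -z); pixel columns grow to the right and rows downward; lengths in m; the calibration is good to about 2 mm. A picture is of the moment at which its call begins: read the wrist's pose just before it.
- bot.finish_job(): hands the job in, once; it reports no verdict.
The state is a dict: "t": time; "joints": joint angles; "qvel": joint speeds; "effort": joint torques, N m; "tool_pos": TCP position; "orientation": TCP orientation; "wrist_force": force on the tool from outside, world axes, zero at the start; "moment": the same for the moment, N m; "opening": opening from 0.0 (shut) to 1.0 (fully open).
Only numpy, scipy, OpenCV 4.12 (cv2) and the standard library are available. Lean on these libraries where they do the work, as an engineer would, in place of code of your own. Each camera call takes 0.05 s, during which the arm holds its last target. There are 200 camera calls.

## Working session

There is one attempt and no reset: what is moved stays moved. The work goes in short steps, Python scripts to look and compute and a tool call to move; the robot and the scene stay as the last step left them, time stands still between calls to the robot, and variables do not carry over. Pictures are saved under pics/ and viewed, about 8 in all and at most 12, crops included, and the job is handed in when it is done.

Besides the shell and the picture viewer there is one more tool, called after "Call:" in YAML: its name, and indented under it one key for each argument. apply_moves: Moves the arm, as the interface text tells. Its arguments: {"type":"object","properties":{"xyz":{"type":"array","items":{"type":"array","items":{"type":"number"}}},"rot":{"type":"array","items":{"type":"array","items":{"type":"number"}}},"hand":{"type":"array","items":{"type":"number"}}},"required":["xyz","rot","hand"]}

```bash
mkdir -p pics; ls; cat > h.py <<'E'
import numpy as np, cv2
from workcell import bot
def f(c): return c["frame"].shape[0]/2/np.tan(np.radians(c["vertical_fov"])/2)
def pts(c,T=None):
    "world points per pixel from depth"
    T=c["T"] if T is None else T
    z=c["z_map"]; h,w=z.shape; v,u=np.mgrid[:h,:w]
    P=np.stack([(u-c["cx"])/f(c)*z,-(v-c["cy"])/f(c)*z,-z,np.ones_like(z)],-1)
    return (P@np.asarray(T).T)[...,:3]
def ray(c,uv,zp,T=None):
    T=np.asarray(c["T"] if T is None else T); uv=np.atleast_2d(uv).astype(float)
    d=np.stack([(uv[:,0]-c["cx"])/f(c),-(uv[:,1]-c["cy"])/f(c),-np.ones(len(uv))],1)@T[:3,:3].T
    return T[:3,3]+d*((zp-T[2,3])/d[:,2])[:,None]
def wristT(c):
    o=bot.get_obs(); T=np.eye(4); T[:3,:3]=o["orientation"]; T[:3,3]=o["tool_pos"]; return T@np.asarray(c["mount"])
E
python3 - <<'E'
from h import *
print(bot.get_obs())
for n in("scene","top"):
    c=bot.capture(n); cv2.imwrite(f"pics/{n}0.png",c["frame"]); np.save(f"pics/{n}0.npy",c,allow_pickle=True)
    print({k:v for k,v in c.items() if k not in("frame","z_map")})
E
```

```text
pics
{'t': 0.0, 'joints': array([ 1.18171467e+00,  5.28666532e-02,  1.40171417e+00,  6.77808540e-06,
        1.68859041e+00, -7.02752350e-02]), 'qvel': array([ 0.0008814 ,  0.00065608,  0.00159469,  0.00049019,  0.00015185,
       -0.00097765]), 'effort': array([ 1.39610125e-03, -3.81672263e+01, -3.60188413e+01,  5.97213398e-05,
        6.07306516e-03,  2.31168599e-05]), 'tool_pos': array([0.16440506, 0.49828521, 0.23046211]), 'orientation': array([[-9.49610413e-01,  3.13432125e-01, -6.05043337e-04],
       [ 3.13432687e-01,  9.49609301e-01, -1.45803660e-03],
       [ 1.17559273e-04, -1.57420709e-03, -9.99998754e-01]]), 'wrist_force': array([-0.31985576,  0.39646626,  0.20790888]), 'moment': array([-0.00753134,  0.01922665,  0.01444504]), 'opening': 0.9998461209276919}
{'vertical_fov': 47.833148826127385, 'cx': 276.6265989696203, 'cy': 211.16240886572925, 'T': array([[ 0.3157437 , -0.60302755,  0.73257334,  1.2472901 ],
       [ 0.94877245,  0.19113698, -0.25158992, -0.25979673],
       [ 0.0116938 ,  0.77448334,  0.63248622,  0.76907779],
       [ 0.        ,  0.        ,  0.        ,  1.        ]])}
{'vertical_fov': 44.78878993948672, 'cx': 274.51601862917767, 'cy': 213.18091201583425, 'T': array([[ 0.00256844,  0.9910248 , -0.13365348,  0.3842681 ],
       [-0.99978133,  0.0053186 ,  0.02022387,  0.02072647],
       [ 0.02075321,  0.13357232,  0.99082175,  1.18180719],
       [ 0.        ,  0.        ,  0.        ,  1.        ]])}
```

View pics/scene0.png

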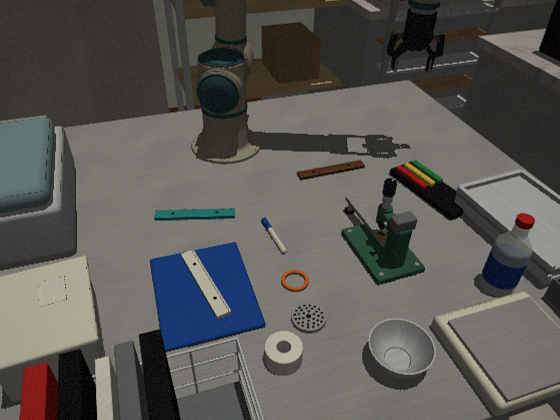

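View pics/top0.png

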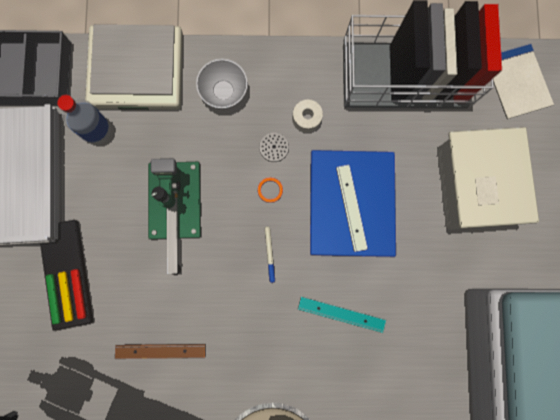

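The scene view shows the white blade on the blue board at (205,283), the gauge at (385,235), and turquoise (195,213) and brown (330,170) look-alikes lying elsewhere. In the top view the white bar is at (352,208), turquoise at (342,314), brown at (160,351), and the gauge's thimble at about (160,194) with its table running toward the robot to (173,272). The white bar on the blue board is the one that fits.

```bash
python3 - <<'E'
from h import *
c=np.load("pics/top0.npy",allow_pickle=True).item(); P=pts(c); F=c["frame"]; hsv=cv2.cvtColor(F,cv2.COLOR_BGR2HSV)
m=((hsv[...,1]<90)&(hsv[...,2]>120)).astype(np.uint8); m[:, :322]=0;m[:,385:]=0;m[:160]=0;m[252:]=0
cn=max(cv2.findContours(m,0,2)[0],key=cv2.contourArea)
w=ray(c,cn[:,0],0.022); r=cv2.minAreaRect((w[:,:2]*1000).astype(np.float32)); print("blade",r, cv2.boxPoints(r).tolist(), np.median(P[...,2][m>0]))
# gauge
g=((hsv[...,0]>50)&(hsv[...,0]<90)&(hsv[...,1]>90)).astype(np.uint8); g[:, :140]=0;g[:,210:]=0;g[:150]=0;g[245:]=0
print("green z", np.histogram(P[...,2][g>0],bins=[0,.01,.02,.05,.08,.1,.13,.16,.2]))
sel=(g>0)&(abs(P[...,2]-.016)<.006); r=cv2.minAreaRect((P[sel][:,:2]*1000).astype(np.float32)); print("base",r)
Z=P[...,2]
box=np.zeros_like(Z,bool); box[140:285,135:215]=True
s=box&(Z>.165); print("thimble top",s.sum(),P[s].mean(0),P[s].min(0),P[s].max(0))
s=box&(abs(Z-.045)<.006)&(hsv[...,1]<60); r=cv2.minAreaRect((P[s][:,:2]*1000).astype(np.float32)); print("table",s.sum(),r,P[s].mean(0),cv2.boxPoints(r).tolist())
s2=np.load("pics/scene0.npy",allow_pickle=True).item(); Q=pts(s2); 
b=np.zeros(Q.shape[:2],bool); b[170:285,335:425]=True
s=b&(Q[...,2]>.165)&(Q[...,2]<.2); print("scene thimble",s.sum(),Q[s].mean(0),Q[s].min(0),Q[s].max(0))
hs=cv2.cvtColor(s2["frame"],cv2.COLOR_BGR2HSV); s=b&(abs(Q[...,2]-.016)<.004); print(s.sum()); r=cv2.minAreaRect((Q[s][:,:2]*1000).astype(np.float32)); print("base scene",r)
a=cv2.resize(F[145:285,135:225],None,fx=4,fy=4,interpolation=2); b2=cv2.resize(F[145:285,310:400],None,fx=4,fy=4,interpolation=2)
cv2.imwrite("pics/crop1.png",np.hstack([a,b2]))
E
```

```text
blade ((555.0364379882812, -180.1048583984375), (202.10671997070312, 33.02862548828125), 11.155672073364258) [[452.69732666015625, -183.45391845703125], [459.08758544921875, -215.85845947265625], [657.3755493164062, -176.75579833984375], [650.9852905273438, -144.35125732421875]] 0.021770256981807234
green z (array([  12, 1837,   90,    0,    1,  201,    0,    4]), array([0.  , 0.01, 0.02, 0.05, 0.08, 0.1 , 0.13, 0.16, 0.2 ]))
base ((572.1964721679688, 228.85037231445312), (175.45477294921875, 116.84245300292969), 2.203836679458618)
thimble top 232 [0.519082   0.18399133 0.39842829] [0.3842681  0.02072647 0.1653581 ] [0.56966745 0.24128826 1.18180719]
table 703 ((518.4887084960938, 226.3113250732422), (230.82266235351562, 24.89069175720215), 0.46625274419784546) [0.47977734 0.22610883 0.04477535] [[402.9799499511719, 237.8170928955078], [403.1824645996094, 212.92723083496094], [633.9974365234375, 214.80555725097656], [633.794921875, 239.69541931152344]]
scene thimble 206 [0.56299004 0.22451627 0.18345741] [0.54511032 0.21356339 0.16516636] [0.5719376  0.23928288 0.19445823]
1875
base scene ((474.8595886230469, 290.073974609375), (192.59664916992188, 444.7320556640625), 58.03083038330078)
```

View pics/crop1.png

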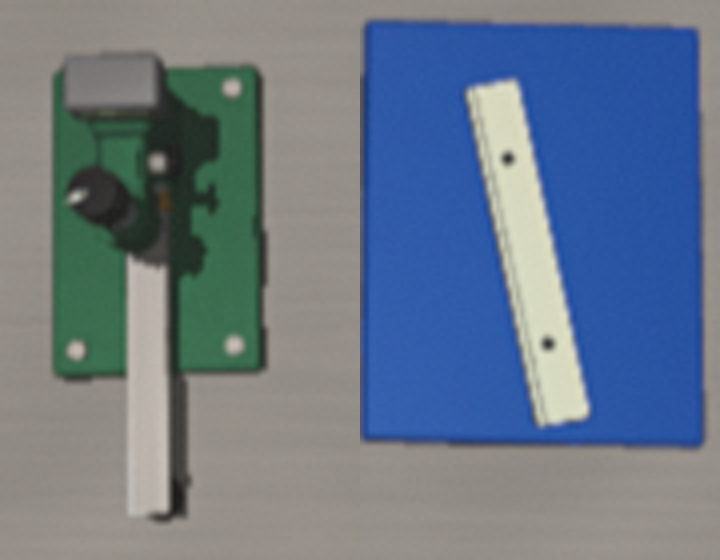

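The crop confirms it: the plain white bar with two small holes on the blue board is the blade (203 x 33 mm measured, top at z 0.0218). The gauge axis comes out near (0.558, 0.226), consistent between the table's front end and the scene-view thimble. I'm moving over the blade now.

Call:
apply_moves:
  xyz:
    - [-0.0943, -0.0886, 0]
    - [-0.0943, -0.0886, 0]
    - [-0.0943, -0.0886, 0]
    - [-0.0943, -0.0886, 0]
    - [-0.0943, -0.0886, 0]
    - [-0.0943, -0.0886, 0]
    - [-0.0943, -0.0886, 0]
    - [-0.0943, -0.0886, 0]
    - [-0.0943, -0.0886, 0]
    - [-0.0943, -0.0886, 0]
  rot:
    - [0, 0, 0]
    - [0, 0, 0]
    - [0, 0, 0]
    - [0, 0, 0]
    - [0, 0, 0]
    - [0, 0, 0]
    - [0, 0, 0]
    - [0, 0, 0]
    - [0, 0, 0]
    - [0, 0, 0]
  hand: [1, 1, 1, 1, 1, 1, 1, 1, 1, 1]

```text
t: 1.1
tool_pos: [0.3501, 0.156, 0.2311]
orientation: [[-0.95, 0.313, -0.0], [0.313, 0.95, 0.0], [0.0, 0.0, -1.0]]
wrist_force: [0.1, 1.0, -0.1]
opening: 0.999
```

Call:
apply_moves:
  xyz:
    - [-0.0943, -0.0886, 0]
    - [-0.0943, -0.0886, 0]
    - [-0.0943, -0.0886, 0]
    - [-0.0943, -0.0886, 0]
    - [-0.0943, -0.0886, 0]
    - [-0.0943, -0.0886, 0]
    - [-0.0943, -0.0886, 0]
    - [-0.0943, -0.0886, 0]
    - [-0.0943, -0.0886, 0]
    - [-0.0943, -0.0886, 0]
  rot:
    - [0, 0, 0]
    - [0, 0, 0]
    - [0, 0, 0]
    - [0, 0, 0]
    - [0, 0, 0]
    - [0, 0, 0]
    - [0, 0, 0]
    - [0, 0, 0]
    - [0, 0, 0]
    - [0, 0, 0]
  hand: [1, 1, 1, 1, 1, 1, 1, 1, 1, 1]

```text
t: 2.1
tool_pos: [0.5356, -0.1851, 0.2307]
orientation: [[-0.95, 0.314, -0.001], [0.314, 0.95, 0.0], [0.001, 0.0, -1.0]]
wrist_force: [-0.1, 0.3, 0.5]
opening: 1.003
```

Call:
apply_moves:
  xyz:
    - [0, 0, 0]
    - [0, 0, 0]
    - [0, 0, 0]
    - [0, 0, 0]
    - [0, 0, 0]
    - [0, 0, 0]
    - [0, 0, 0]
  rot:
    - [0, 0, -0.98]
    - [0, 0, -0.98]
    - [0, 0, -0.98]
    - [0, 0, -0.98]
    - [0, 0, -0.98]
    - [0, 0, -0.98]
    - [0, 0, 0]
  hand: [1, 1, 1, 1, 1, 1, 1]

```text
t: 2.8
tool_pos: [0.535, -0.1835, 0.2307]
orientation: [[-0.981, -0.194, -0.001], [-0.194, 0.981, 0.0], [0.001, 0.001, -1.0]]
wrist_force: [0.9, -0.6, -0.1]
opening: 1.001
```

```bash
python3 - <<'E'
from h import *
c=bot.capture("wrist"); T=wristT(c); F=c["frame"]; cv2.imwrite("pics/w1.png",F); print(np.round(c["mount"],3),c["vertical_fov"],c["cx"],c["cy"])
hsv=cv2.cvtColor(F,cv2.COLOR_BGR2HSV); P=pts(c,T)
m=((hsv[...,1]<90)&(hsv[...,2]>110)&(abs(P[...,2]-.021)<.012)&(abs(P[...,1]+.18)<.06)).astype(np.uint8)
cn=max(cv2.findContours(m,0,2)[0],key=cv2.contourArea); print(cv2.boundingRect(cn))
w=ray(c,cn[:,0],0.022,T); r=cv2.minAreaRect((w[:,:2]*1000).astype(np.float32)); print(r,cv2.boxPoints(r).tolist(),np.median(P[...,2][m>0]))
E
```

```text
[[-0.002  0.964  0.267  0.068]
 [ 1.     0.001  0.001 -0.   ]
 [ 0.001  0.267 -0.964 -0.144]
 [ 0.     0.     0.     1.   ]] 63.93145075645325 271.6630442623356 209.1013939773585
(255, 102, 31, 183)
((554.6708984375, -182.58453369140625), (201.10670471191406, 30.775741577148438), 10.821807861328125) [[453.0166320800781, -186.3497314453125], [458.7949523925781, -216.57815551757812], [656.3251953125, -178.8193359375], [650.546875, -148.59091186523438]] 0.023357322848096135
```

View pics/w1.png

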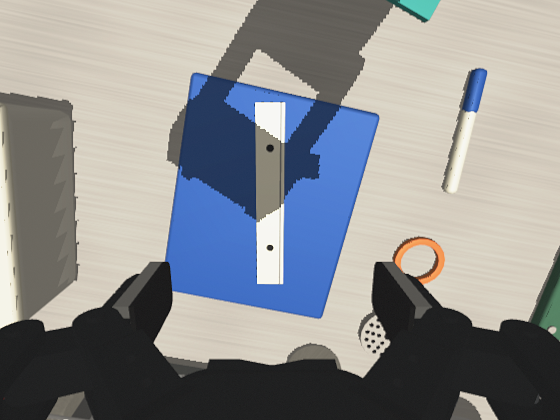

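The wrist view shows the blade centred between the fingers, spanning (255,102) to (285,284). It measures 201 x 31 mm at 10.8°, which agrees with the top view. Next I descend and grip 20 mm robot-side of its centre.

Call:
apply_moves:
  xyz:
    - [0, -0.0075, 0.1]
    - [0, 0, 0.1]
    - [0, 0, 0.1]
    - [0, 0, 0.1]
    - [0, 0, 0.1]
    - [0, 0, 0.1]
    - [0, 0, 0.1]
    - [0, 0, 0.0145]
    - [0, 0, 0.0145]
    - [0, 0, 0]
  rot:
    - [0, 0, 0]
    - [0, 0, 0]
    - [0, 0, 0]
    - [0, 0, 0]
    - [0, 0, 0]
    - [0, 0, 0]
    - [0, 0, 0]
    - [0, 0, 0]
    - [0, 0, 0]
    - [0, 0, 0]
  hand: [1, 1, 1, 1, 1, 0.8, 0.7, 0.6, 0.6, 0.6]

```text
t: 3.85
tool_pos: [0.5363, -0.186, 0.0136]
orientation: [[-0.981, -0.192, 0.001], [-0.192, 0.981, -0.0], [-0.001, -0.001, -1.0]]
wrist_force: [-0.1, 0.7, -0.5]
opening: 0.601
```

Call:
apply_moves:
  xyz:
    - [0, 0, 0]
    - [0, 0, 0]
    - [0, 0, 0]
    - [0, 0, 0]
    - [0, 0, 0]
    - [0, 0, 0]
    - [0, 0, 0]
    - [0, 0, 0]
  rot:
    - [0, 0, 0]
    - [0, 0, 0]
    - [0, 0, 0]
    - [0, 0, 0]
    - [0, 0, 0]
    - [0, 0, 0]
    - [0, 0, 0]
    - [0, 0, 0]
  hand: [0.5, 0.42, 0.38, 0.3, 0.2, 0.1, 0, 0]

```text
t: 4.65
tool_pos: [0.5363, -0.1861, 0.0137]
orientation: [[-0.981, -0.193, 0.002], [-0.193, 0.981, -0.001], [-0.001, -0.001, -1.0]]
wrist_force: [-0.6, -0.7, 5.9]
opening: 0.328
```

Call:
apply_moves:
  xyz:
    - [0, 0, -0.02]
    - [0, 0, -0.08]
    - [0, 0, -0.1]
    - [0, 0, -0.1]
    - [0, 0, -0.1]
    - [0, 0, 0]
    - [0, 0, 0]
  rot:
    - [0, 0, 0]
    - [0, 0, 0]
    - [0, 0, 0.74]
    - [0, 0, 0.74]
    - [0, 0, 0.74]
    - [0, 0, 0]
    - [0, 0, 0]
  hand: [0, 0, 0, 0, 0, 0, 0]

```text
t: 5.35
tool_pos: [0.5357, -0.1858, 0.1329]
orientation: [[-1.0, -0.001, 0.001], [-0.001, 1.0, -0.0], [-0.001, -0.0, -1.0]]
wrist_force: [0.8, -0.3, -1.7]
opening: 0.323
```

Call:
apply_moves:
  xyz:
    - [0.0433, 0.1144, 0]
    - [0.0433, 0.1144, 0]
    - [0.0433, 0.1144, 0]
    - [0.0433, 0.1144, 0]
    - [0.0433, 0.1144, 0]
    - [0.0433, 0.1144, 0]
    - [0.0433, 0.1144, 0]
    - [0.0433, 0.1144, 0]
    - [0.0433, 0.1144, 0]
    - [0.0433, 0.1144, 0]
  rot:
    - [0, 0, 0]
    - [0, 0, 0]
    - [0, 0, 0]
    - [0, 0, 0]
    - [0, 0, 0]
    - [0, 0, 0]
    - [0, 0, 0]
    - [0, 0, 0]
    - [0, 0, 0]
    - [0, 0, 0]
  hand: [0, 0, 0, 0, 0, 0, 0, 0, 0, 0]

```text
t: 6.35
tool_pos: [0.4039, 0.1583, 0.1309]
orientation: [[-1.0, -0.001, -0.003], [-0.001, 1.0, -0.001], [0.003, -0.001, -1.0]]
wrist_force: [-0.2, 0.6, -1.0]
opening: 0.332
```

Call:
apply_moves:
  xyz:
    - [0.0433, 0.1144, 0]
    - [0.0433, 0.1144, 0]
    - [0, 0, 0]
    - [0, 0, 0]
  rot:
    - [0, 0, 0]
    - [0, 0, 0]
    - [0, 0, 0]
    - [0, 0, 0]
  hand: [0, 0, 0, 0]

```text
t: 6.75
tool_pos: [0.3786, 0.226, 0.1311]
orientation: [[-1.0, -0.003, -0.002], [-0.003, 1.0, -0.001], [0.002, -0.001, -1.0]]
wrist_force: [-0.3, -0.8, -0.5]
opening: 0.331
```

```bash
python3 - <<'E'
from h import *
o=bot.get_obs(); print(o["t"],o["tool_pos"],o["joints"],o["wrist_force"],o["opening"])
c=bot.capture("wrist"); T=wristT(c); np.save("pics/w2.npy",dict(c,T=T),allow_pickle=True); t=bot.capture("top"); s=bot.capture("scene")
np.save("pics/top1.npy",t,allow_pickle=True); np.save("pics/scene1.npy",s,allow_pickle=True)
cv2.imwrite("pics/w2.png",c["frame"]); cv2.imwrite("pics/s2.png",np.hstack([cv2.resize(s["frame"][80:290,230:430],None,fx=2,fy=2),cv2.resize(t["frame"][130:340,120:320],None,fx=2,fy=2)]))
# table edges from the initial top view: fit lines
c0=np.load("pics/top0.npy",allow_pickle=True).item(); P=pts(c0); g=c0["frame"].max(2); hsv=cv2.cvtColor(c0["frame"],cv2.COLOR_BGR2HSV)
m=((abs(P[...,2]-.045)<.006)&(hsv[...,1]<60)&(g>130)); m[:,:160]=0; m[:,186:]=0; m[:214]=0;m[276:]=0
L=[];R=[]
for v in range(216,268):
    u=np.flatnonzero(m[v]); 
    if len(u)>5: L.append((u[0]-.5,v));R.append((u[-1]+.5,v))
for e in(L,R):
    w=ray(c0,e,.045); p=np.polyfit(w[:,0],w[:,1],1); print("edge yaw deg",np.degrees(np.arctan(p[0])),"y at .48",np.polyval(p,.48))
rows=np.flatnonzero(m.sum(1)>5); print("front x",ray(c0,[(173,rows[-1]+.5)],.045))
# thimble in scene0: dark cluster, z>0.158
E
```

```text
6.75 [0.37857779 0.22598682 0.13112036] [ 4.54540065e-01 -1.31221738e-01  1.78044217e+00 -2.62756904e-04
  1.49522072e+00 -1.11919259e+00] [-0.2739056  -0.78823003 -0.50099028] 0.33121221319136745
edge yaw deg 1.7624680263774444 y at .48 0.23793837312022303
edge yaw deg 1.9313112484546333 y at .48 0.21596387258678554
front x [[0.40209213 0.22125467 0.045     ]]
```

View pics/w2.png

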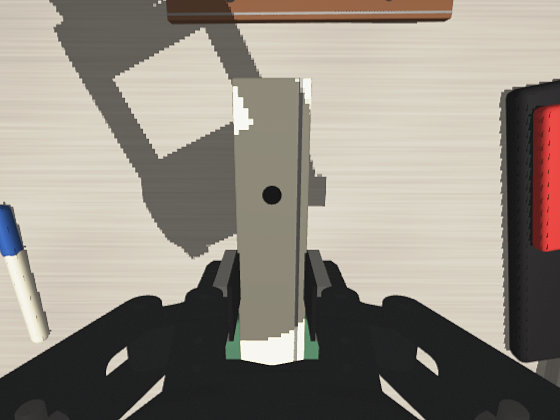

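The table edges give a yaw of 1.85° and a width of 22.0 mm, as specified. The wrist view shows the blade straight in the jaws, from (235,78) down past the hole at (272,195). I'll check its pitch from depth while turning and lowering to the pre-entry pose.

Call:
apply_moves:
  xyz:
    - [0, 0, 0]
    - [-0.0203, -0.0036, 0.065]
    - [-0.0203, -0.0036, 0.065]
    - [-0.0203, -0.0036, 0.065]
    - [-0.0203, -0.0036, 0.065]
    - [0, 0, 0]
    - [0, 0, 0]
  rot:
    - [0, 0, -0.37]
    - [0, 0, 0]
    - [0, 0, 0]
    - [0, 0, 0]
    - [0, 0, 0]
    - [0, 0, 0]
    - [0, 0, 0]
  hand: [0, 0, 0, 0, 0, 0, 0]

```text
t: 7.6
tool_pos: [0.4041, 0.2218, 0.0547]
orientation: [[-1.0, -0.031, -0.001], [-0.031, 1.0, -0.0], [0.001, -0.0, -1.0]]
wrist_force: [-0.1, 0.8, -0.4]
opening: 0.328
```

```bash
python3 - <<'E'
from h import *
o=bot.get_obs(); print(o["t"],o["tool_pos"],o["wrist_force"],o["moment"])
c=np.load("pics/w2.npy",allow_pickle=True).item(); P=pts(c)
q=P[85:330,243:298].reshape(-1,3); q=q[abs(q[:,2]-.14)<.02]; A=np.c_[q[:,:2],np.ones(len(q))]; print("w2 blade plane dz/dx,dz/dy",np.linalg.lstsq(A,q[:,2],rcond=None)[0], q[:,2].mean(),q[:,0].min())
s=bot.capture("scene"); t=bot.capture("top"); Q=pts(s); R=pts(t)
for n,p,F in(("scene",Q,s["frame"]),("top",R,t["frame"])):
    m=(F.min(2)>115)&(p[...,0]>.28)&(p[...,0]<.54)&(abs(p[...,1]-.224)<.03)&(p[...,2]>.045)&(p[...,2]<.075)
    q=p[m]; print(n,m.sum(),q.mean(0),q.min(0),q.max(0))
    if m.sum()>50:
        A=np.c_[q[:,0]-.45,np.ones(len(q))]; print("slope z",np.linalg.lstsq(A,q[:,2],rcond=None)[0],"yaw",np.degrees(np.linalg.lstsq(A,q[:,1],rcond=None)[0][0]))
cv2.imwrite("pics/s3.png",np.hstack([cv2.resize(s["frame"][140:290,290:430],None,fx=3,fy=3,interpolation=2),cv2.resize(t["frame"][140:290,130:255],None,fx=3,fy=3,interpolation=2)]))
E
```

```text
7.6 [0.4041081  0.22177226 0.05474891] [-0.05304076  0.84794742 -0.44137856] [ 0.00885717  0.01496291 -0.03053484]
w2 blade plane dz/dx,dz/dy [-0.00405374  0.00061286  0.14230709] 0.141027604975671 0.30019045070539874
scene 285 [0.48097656 0.22392532 0.06166178] [0.42748942 0.2076897  0.04521725] [0.53836176 0.23965608 0.06531904]
slope z [-0.04172941  0.06295441] yaw -0.03579172854400662
top 322 [0.48638427 0.2237622  0.06168762] [0.32357425 0.20667663 0.04501276] [0.539023   0.24152573 0.06895283]
slope z [-0.02195416  0.0624864 ] yaw 3.4822042116144893
```

View pics/s3.png

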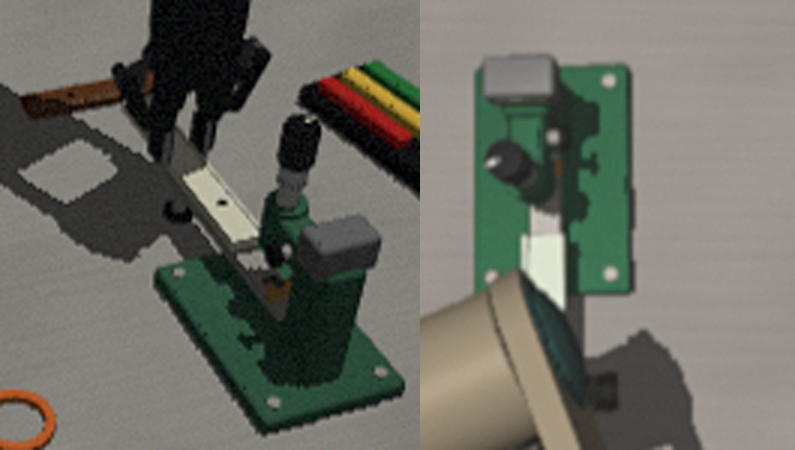

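The crops show the blade parallel above the table with its end short of the spindle. There is a small dark knob near the table's front end at (178,210), so I'm checking where it is before going lower.

```bash
python3 - <<'E'
from h import *
for f_,(u0,u1,v0,v1) in(("scene0",(340,362,192,222)),("top0",(160,195,262,282))):
    c=np.load(f"pics/{f_}.npy",allow_pickle=True).item(); P=pts(c)[v0:v1,u0:u1]; F=c["frame"][v0:v1,u0:u1]
    m=(F.max(2)<60)&(P[...,2]>.008); q=P[m]; print(f_,m.sum(), q.mean(0) if len(q) else 0, np.percentile(q,[5,95],axis=0) if len(q) else 0)
E
```

```text
scene0 75 [0.45039679 0.20918278 0.0423648 ] [[0.4129017  0.211723   0.00971604]
 [0.48492752 0.22271271 0.04441497]]
top0 4 [0.41050965 0.21420666 0.01576157] [[0.40376486 0.21229566 0.0084005 ]
 [0.41868343 0.21643058 0.03241814]]
```

```bash
python3 - <<'E'
from h import *
c=np.load("pics/scene0.npy",allow_pickle=True).item(); P=pts(c)
for v in range(196,222,3): print(v,[(u,*(P[v,u]*1000).round().astype(int).tolist(),int(c["frame"][v,u].max())) for u in range(342,362,3)])
E
```

```text
196 [(342, 344, 236, -4, 123), (345, 352, 241, 1, 94), (348, 404, 220, 44, 123), (351, 408, 227, 45, 124), (354, 410, 234, 44, 122), (357, 357, 274, -3, 123), (360, 364, 279, 1, 126)]
199 [(342, 364, 226, 3, 118), (345, 405, 212, 36, 72), (348, 418, 213, 46, 109), (351, 418, 222, 44, 119), (354, 423, 227, 46, 121), (357, 372, 266, 0, 128), (360, 373, 275, -2, 125)]
202 [(342, 373, 222, 0, 124), (345, 376, 229, 1, 122), (348, 419, 214, 37, 44), (351, 430, 216, 44, 128), (354, 432, 223, 45, 123), (357, 434, 230, 45, 123), (360, 386, 268, 0, 120)]
205 [(342, 384, 217, 0, 128), (345, 385, 225, -1, 129), (348, 414, 218, 22, 53), (351, 436, 214, 40, 38), (354, 444, 217, 46, 126), (357, 448, 223, 47, 126), (360, 444, 234, 41, 131)]
208 [(342, 393, 213, -2, 124), (345, 403, 216, 5, 27), (348, 414, 219, 13, 47), (351, 418, 225, 14, 51), (354, 451, 215, 42, 43), (357, 457, 219, 46, 127), (360, 461, 225, 47, 128)]
211 [(342, 405, 208, -1, 132), (345, 415, 211, 5, 16), (348, 417, 219, 5, 19), (351, 417, 227, 3, 0), (354, 453, 215, 34, 61), (357, 466, 215, 44, 75), (360, 467, 223, 43, 124)]
214 [(342, 419, 201, 2, 126), (345, 422, 208, 1, 94), (348, 422, 217, -1, 36), (351, 424, 225, -1, 32), (354, 429, 230, 1, 111), (357, 469, 214, 38, 50), (360, 477, 218, 42, 110)]
217 [(342, 428, 198, -1, 124), (345, 433, 203, 2, 130), (348, 434, 211, 0, 61), (351, 434, 220, -2, 53), (354, 436, 227, -2, 51), (357, 443, 232, 2, 114), (360, 484, 215, 39, 40)]
220 [(342, 440, 192, 0, 123), (345, 442, 199, 0, 123), (348, 442, 207, -2, 126), (351, 447, 213, 0, 52), (354, 445, 223, -3, 52), (357, 450, 229, -1, 49), (360, 455, 234, 1, 129)]
```

It is only the foot under the table's front (z < 25 mm, within the table's width), clear of the fingers. Lowering onto the table now.

Call:
apply_moves:
  xyz:
    - [0, 0.004, 0.0067]
    - [0, 0, 0.0067]
    - [0, 0, 0.0067]
    - [0, 0, 0]
  rot:
    - [0, 0, 0]
    - [0, 0, 0]
    - [0, 0, 0]
    - [0, 0, 0]
  hand: [0, 0, 0, 0]

```text
t: 8.1
tool_pos: [0.4037, 0.2236, 0.0483]
orientation: [[-0.999, -0.033, -0.0], [-0.033, 0.999, -0.0], [0.0, -0.0, -1.0]]
wrist_force: [-0.2, 0.0, -1.4]
opening: 0.328
```

Call:
apply_moves:
  xyz:
    - [0, 0, 0.0025]
    - [0, 0, 0]
    - [0, 0, 0]
  rot:
    - [0, 0, 0]
    - [0, 0, 0]
    - [0, 0, 0]
  hand: [0, 0, 0]

```text
t: 8.4
tool_pos: [0.404, 0.2237, 0.0478]
orientation: [[-0.999, -0.033, 0.0], [-0.033, 0.999, 0.0], [-0.0, 0.0, -1.0]]
wrist_force: [0.7, -0.4, 0.7]
opening: 0.331
```

Call:
apply_moves:
  xyz:
    - [0, 0, 0.0025]
    - [0, 0, 0]
    - [0, 0, 0]
  rot:
    - [0, 0, 0]
    - [0, 0, 0]
    - [0, 0, 0]
  hand: [0, 0, 0]

```text
t: 8.7
tool_pos: [0.404, 0.2236, 0.0471]
orientation: [[-0.999, -0.033, -0.0], [-0.033, 0.999, 0.0], [0.0, 0.0, -1.0]]
wrist_force: [0.8, 0.3, -0.6]
opening: 0.329
```

Call:
apply_moves:
  xyz:
    - [0, 0, 0.0017]
    - [0, 0, 0]
    - [0, 0, 0]
  rot:
    - [0, 0, 0]
    - [0, 0, 0]
    - [0, 0, 0]
  hand: [0, 0, 0]

```text
t: 9.0
tool_pos: [0.404, 0.2237, 0.0467]
orientation: [[-0.999, -0.033, 0.0], [-0.033, 0.999, 0.0], [-0.0, 0.0, -1.0]]
wrist_force: [-1.3, -0.8, 2.7]
opening: 0.328
```

Call:
apply_moves:
  xyz:
    - [0, 0, 0.0012]
    - [0, 0, 0]
    - [0, 0, 0]
  rot:
    - [0, 0, 0]
    - [0, 0, 0]
    - [0, 0, 0]
  hand: [0, 0, 0]

```text
t: 9.3
tool_pos: [0.4041, 0.2237, 0.0467]
orientation: [[-0.999, -0.033, 0.0], [-0.033, 0.999, 0.0], [-0.0, 0.0, -1.0]]
wrist_force: [-3.0, -1.2, 5.9]
opening: 0.326
```

Contact at TCP z = 0.0467, as predicted. I'll lift by about half a millimetre and slide in.

Call:
apply_moves:
  xyz:
    - [0, 0, -0.003]
    - [-0.02, 0, 0]
    - [-0.0267, 0, 0]
    - [-0.0267, 0, 0]
    - [-0.0267, 0, 0]
    - [-0.02, 0, 0]
    - [-0.01, 0, 0]
    - [0, 0, 0]
    - [0, 0, 0]
  rot:
    - [0, 0, 0]
    - [0, 0, 0]
    - [0, 0, 0]
    - [0, 0, 0]
    - [0, 0, 0]
    - [0, 0, 0]
    - [0, 0, 0]
    - [0, 0, 0]
    - [0, 0, 0]
  hand: [0, 0, 0, 0, 0, 0, 0, 0, 0]

```text
t: 10.2
tool_pos: [0.4429, 0.2249, 0.047]
orientation: [[-0.999, -0.033, -0.0], [-0.033, 0.999, -0.0], [0.0, 0.0, -1.0]]
wrist_force: [-0.5, -0.5, -0.7]
opening: 0.326
```

Call:
apply_moves:
  xyz:
    - [-0.0033, 0, 0]
    - [-0.0033, 0, 0]
    - [-0.0033, 0, 0]
    - [0, 0, 0]
  rot:
    - [0, 0, 0]
    - [0, 0, 0]
    - [0, 0, 0]
    - [0, 0, 0]
  hand: [0, 0, 0, 0]

```text
t: 10.6
tool_pos: [0.446, 0.2251, 0.0472]
orientation: [[-0.999, -0.033, 0.0], [-0.033, 0.999, 0.0], [-0.0, 0.0, -1.0]]
wrist_force: [-0.9, -1.0, -0.6]
opening: 0.331
```

Call:
apply_moves:
  xyz:
    - [-0.0033, 0, 0]
    - [-0.0033, 0, 0]
    - [-0.0033, 0, 0]
    - [0, 0, 0]
  rot:
    - [0, 0, 0]
    - [0, 0, 0]
    - [0, 0, 0]
    - [0, 0, 0]
  hand: [0, 0, 0, 0]

```text
t: 11.0
tool_pos: [0.449, 0.2251, 0.0471]
orientation: [[-0.999, -0.033, 0.0], [-0.033, 0.999, 0.0], [-0.0, 0.0, -1.0]]
wrist_force: [0.5, -0.6, -0.9]
opening: 0.324
```

Call:
apply_moves:
  xyz:
    - [-0.0025, 0, 0]
    - [0, 0, 0]
    - [-0.0025, 0, 0]
    - [0, 0, 0]
  rot:
    - [0, 0, 0]
    - [0, 0, 0]
    - [0, 0, 0]
    - [0, 0, 0]
  hand: [0, 0, 0, 0]

```text
t: 11.4
tool_pos: [0.4505, 0.2252, 0.0471]
orientation: [[-0.999, -0.033, 0.0], [-0.033, 0.999, 0.0], [-0.0, 0.0, -1.0]]
wrist_force: [-0.5, 0.4, -0.5]
opening: 0.328
```

Call:
apply_moves:
  xyz:
    - [-0.002, 0, 0]
    - [0, 0, 0]
    - [-0.002, 0, 0]
    - [0, 0, 0]
  rot:
    - [0, 0, 0]
    - [0, 0, 0]
    - [0, 0, 0]
    - [0, 0, 0]
  hand: [0, 0, 0, 0]

```text
t: 11.8
tool_pos: [0.4517, 0.2252, 0.0471]
orientation: [[-0.999, -0.033, 0.0], [-0.033, 0.999, 0.0], [-0.0, 0.0, -1.0]]
wrist_force: [0.8, 0.4, 0.1]
opening: 0.328
```

Call:
apply_moves:
  xyz:
    - [-0.002, 0, 0]
    - [0, 0, 0]
    - [0, 0, 0]
  rot:
    - [0, 0, 0]
    - [0, 0, 0]
    - [0, 0, 0]
  hand: [0, 0, 0]

```text
t: 12.1
tool_pos: [0.4522, 0.2252, 0.0471]
orientation: [[-0.999, -0.033, 0.0], [-0.033, 0.999, 0.0], [-0.0, 0.0, -1.0]]
wrist_force: [-0.2, -0.3, -1.1]
opening: 0.327
```

Call:
apply_moves:
  xyz:
    - [-0.002, 0, 0]
    - [0, 0, 0]
    - [0, 0, 0]
  rot:
    - [0, 0, 0]
    - [0, 0, 0]
    - [0, 0, 0]
  hand: [0, 0, 0]

```text
t: 12.4
tool_pos: [0.4525, 0.2252, 0.0469]
orientation: [[-0.999, -0.033, -0.001], [-0.033, 0.999, -0.0], [0.001, -0.0, -1.0]]
wrist_force: [-2.2, 0.1, -1.0]
opening: 0.328
```

Call:
apply_moves:
  xyz:
    - [-0.002, 0, 0]
    - [0, 0, 0]
    - [0, 0, 0]
  rot:
    - [0, 0, 0]
    - [0, 0, 0]
    - [0, 0, 0]
  hand: [0, 0, 0]

```text
t: 12.7
tool_pos: [0.4525, 0.2252, 0.0468]
orientation: [[-0.999, -0.033, -0.002], [-0.033, 0.999, -0.0], [0.002, -0.0, -1.0]]
wrist_force: [-5.8, -0.1, 0.7]
opening: 0.326
```

Call:
apply_moves:
  xyz:
    - [-0.002, 0, 0]
    - [0, 0, 0]
    - [0, 0, 0]
  rot:
    - [0, 0, 0]
    - [0, 0, 0]
    - [0, 0, 0]
  hand: [0, 0, 0]

```text
t: 13.0
tool_pos: [0.4526, 0.2253, 0.0468]
orientation: [[-0.999, -0.033, -0.004], [-0.033, 0.999, -0.001], [0.004, -0.0, -1.0]]
wrist_force: [-8.3, 0.0, 2.5]
opening: 0.328
```

The blade is against the stop at x ≈ 0.4525 (predicted 0.4523), with 8 N showing. I'll relax the push, settle it down and open.

Call:
apply_moves:
  xyz:
    - [0.0035, 0, 0.001]
    - [0, 0, 0]
    - [0, 0, 0]
  rot:
    - [0, 0, 0]
    - [0, 0, 0]
    - [0, 0, 0]
  hand: [0, 0, 0]

```text
t: 13.3
tool_pos: [0.4525, 0.2252, 0.0467]
orientation: [[-0.999, -0.033, -0.001], [-0.033, 0.999, -0.0], [0.001, -0.0, -1.0]]
wrist_force: [-6.5, -0.3, 2.6]
opening: 0.328
```

Call:
apply_moves:
  xyz:
    - [0, 0, 0]
    - [0, 0, 0]
    - [0, 0, 0]
    - [0, 0, 0]
    - [0, 0, 0]
  rot:
    - [0, 0, 0]
    - [0, 0, 0]
    - [0, 0, 0]
    - [0, 0, 0]
    - [0, 0, 0]
  hand: [0.36, 0.4, 0.5, 0.6, 0.6]

```text
t: 13.8
tool_pos: [0.4532, 0.2253, 0.0469]
orientation: [[-0.999, -0.033, 0.0], [-0.033, 0.999, 0.0], [-0.0, 0.0, -1.0]]
wrist_force: [0.3, -0.6, -0.3]
opening: 0.6
```

```bash
python3 - <<'E'
from h import *
o=bot.get_obs(); print(o["t"],o["tool_pos"],o["wrist_force"],o["moment"],o["opening"])
c=bot.capture("wrist"); T=wristT(c); F=c["frame"]; s=bot.capture("scene"); t=bot.capture("top")
cv2.imwrite("pics/s4.png",np.hstack([cv2.resize(s["frame"][150:280,300:430],(420,420),interpolation=2),cv2.resize(F,None,fx=.68,fy=1)]))
P=pts(c,T); m=(abs(P[...,2]-.055)<.004)&(abs(P[...,1]-.225)<.03)&(P[...,0]<.45); q=P[m]; A=np.c_[q[:,0]-.4,np.ones(len(q))]
print("top plane",np.linalg.lstsq(np.c_[q[:,0]-.4,q[:,1]-.225,np.ones(len(q))],q[:,2],rcond=None)[0])
cn=max(cv2.findContours(m.astype(np.uint8),0,2)[0],key=cv2.contourArea); w=ray(c,cn[:,0],.055,T); print(cv2.minAreaRect((w[:,:2]*1000).astype(np.float32)), w.min(0))
E
```

```text
13.8 [0.4531539  0.22528392 0.04689643] [ 0.32496986 -0.60089651 -0.27371286] [-0.01273876 -0.02561462  0.04240669] 0.6000600561600049
top plane [0.00050718 0.00045284 0.0562358 ]
((411.0535888671875, 223.20181274414062), (79.95531463623047, 30.09065055847168), 1.858115315437317) [0.37066795 0.2071356  0.055     ]
```

View pics/s4.png

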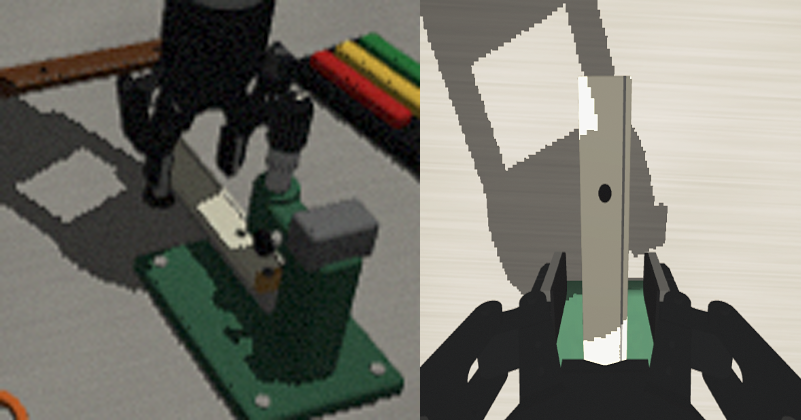

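The blade lies flat (slope < 0.1°) at yaw 1.86°. Its front end at x 0.3707 puts the far end at the stop face (0.571), and the jaws are clear of it. Next I lift, wind the wrist back and go over the thimble.

Call:
apply_moves:
  xyz:
    - [0, 0, -0.02]
    - [0, 0, -0.085]
    - [0, 0, -0.085]
    - [0, 0, -0.085]
    - [0, 0, -0.085]
    - [0, 0, -0.085]
    - [0, 0, -0.085]
    - [0, 0, -0.085]
    - [0, 0, -0.04]
    - [0, 0, 0]
  rot:
    - [0, 0, 0]
    - [0, 0, 0]
    - [0, 0, 0]
    - [0, 0, -1]
    - [0, 0, -1]
    - [0, 0, -1]
    - [0, 0, -1]
    - [0, 0, -1]
    - [0, 0, -1]
    - [0, 0, -1]
  hand: [0.6, 0.6, 0.6, 0.6, 0.6, 0.6, 0.7, 0.8, 0.9, 1]

```text
t: 14.95
tool_pos: [0.4537, 0.2256, 0.2465]
orientation: [[-0.798, -0.603, 0.005], [-0.603, 0.798, 0.002], [-0.005, -0.001, -1.0]]
wrist_force: [0.7, 0.6, -1.3]
opening: 1.0
```

Call:
apply_moves:
  xyz:
    - [0, 0, 0]
    - [0, 0, 0]
    - [0, 0, 0]
    - [0, 0, 0]
    - [0, 0, 0]
    - [0, 0, 0]
    - [0, 0, 0]
    - [0, 0, 0]
    - [0, 0, 0]
    - [0, 0, 0]
  rot:
    - [0, 0, -1]
    - [0, 0, -1]
    - [0, 0, -1]
    - [0, 0, -1]
    - [0, 0, -1]
    - [0, 0, -1]
    - [0, 0, -1]
    - [0, 0, -1]
    - [0, 0, -1]
    - [0, 0, -1]
  hand: [1, 1, 1, 1, 1, 1, 1, 1, 1, 1]

```text
t: 15.95
tool_pos: [0.4529, 0.2252, 0.2438]
orientation: [[-0.051, -0.999, 0.0], [-0.999, 0.051, 0.0], [-0.0, -0.0, -1.0]]
wrist_force: [0.4, -0.4, -0.2]
opening: 1.001
```

```bash
python3 - <<'E'
from h import *
o=bot.get_obs(); print(o["t"],o["tool_pos"],o["joints"],o["orientation"].round(3),o["wrist_force"],o["moment"])
E
```

```text
15.95 [0.4529066  0.22522882 0.24382849] [ 3.88444875e-01 -5.52691849e-03  1.43464311e+00  3.92579932e-05
  1.71192773e+00 -2.70237812e+00] [[-0.051 -0.999  0.   ]
 [-0.999  0.051  0.   ]
 [-0.    -0.    -1.   ]] [ 0.39548332 -0.38511394 -0.15450693] [ 0.00283872 -0.00846491  0.02404874]
```

Call:
apply_moves:
  xyz:
    - [-0.007, -0.0865, 0]
    - [-0.007, -0.0865, 0]
    - [-0.007, -0.0865, 0]
    - [-0.007, -0.0865, 0]
    - [0, 0, 0]
    - [0, 0, 0]
  rot:
    - [0, 0, 0]
    - [0, 0, 0]
    - [0, 0, 0]
    - [0, 0, 0]
    - [0, 0, 0]
    - [0, 0, 0]
  hand: [1, 1, 1, 1, 1, 1]

```text
t: 16.55
tool_pos: [0.557, 0.2279, 0.2432]
orientation: [[-0.055, -0.999, -0.001], [-0.999, 0.055, -0.0], [0.0, 0.001, -1.0]]
wrist_force: [-0.2, 0.5, 0.2]
opening: 0.999
```

```bash
python3 - <<'E'
from h import *
o=bot.get_obs(); print(o["t"],o["tool_pos"],o["joints"][5],o["wrist_force"],o["moment"])
c=bot.capture("wrist"); T=wristT(c); F=c["frame"]; P=pts(c,T)
np.save("pics/w5.npy",dict(c,T=T),allow_pickle=True)
m=(P[...,2]>.175)&(P[...,2]<.205)&(abs(P[...,0]-.557)<.03)&(abs(P[...,1]-.228)<.03); q=P[m]; print(m.sum(),q.min(0),q.max(0),np.median(q,0))
top=np.percentile(q[:,2],90); mt=(abs(P[...,2]-top)<.0035)&m
cn=max(cv2.findContours(mt.astype(np.uint8),0,2)[0],key=cv2.contourArea); w=ray(c,cn[:,0],top,T); print("top z",top,cv2.minEnclosingCircle((w[:,:2]*1000).astype(np.float32)),cv2.fitEllipse((w[:,:2]*1000).astype(np.float32)),cv2.boundingRect(cn))
cv2.imwrite("pics/w5.png",F)
E
```

```text
16.55 [0.55698408 0.22792826 0.24315732] -2.7599208445772208 [-0.21787309  0.46959255  0.20404041] [ 0.05548692  0.07739748 -0.02792869]
1645 [0.54347819 0.21464765 0.17501303] [0.57036835 0.24076    0.19691085] [0.55657496 0.22536923 0.19440474]
top z 0.19537791378397898 ((556.5199584960938, 227.61978149414062), 13.048105239868164) ((556.7483520507812, 227.57861328125), (24.641630172729492, 25.356035232543945), 5.292945861816406) (251, 212, 42, 40)
```

View pics/w5.png

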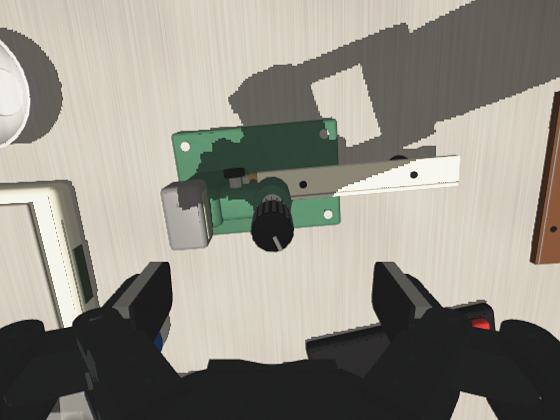

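The wrist view shows the thimble at (272,228), and its white line from (275,236) to (280,250). Its top is at z 0.195 with centre (0.5566, 0.2276) and radius 13 mm, so the tool is 0.5 mm off the axis. Descending and gripping.

Call:
apply_moves:
  xyz:
    - [0.001, 0.0013, 0.08]
    - [0, 0, 0.08]
    - [0, 0, 0.08]
    - [0, 0, 0.03]
    - [0, 0, 0]
    - [0, 0, 0]
  rot:
    - [0, 0, 0]
    - [0, 0, 0]
    - [0, 0, 0]
    - [0, 0, 0]
    - [0, 0, 0]
    - [0, 0, 0]
  hand: [1, 0.9, 0.7, 0.6, 0.5, 0.45]

```text
t: 17.2
tool_pos: [0.5569, 0.228, 0.164]
orientation: [[-0.054, -0.999, 0.002], [-0.999, 0.054, 0.001], [-0.001, -0.002, -1.0]]
wrist_force: [-0.0, -0.9, 1.1]
opening: 0.452
```

Call:
apply_moves:
  xyz:
    - [0, 0, 0]
    - [0, 0, 0]
    - [0, 0, 0]
    - [0, 0, 0]
    - [0, 0, 0]
    - [0, 0, 0]
  rot:
    - [0, 0, 0]
    - [0, 0, 0]
    - [0, 0, 0]
    - [0, 0, 0]
    - [0, 0, 0]
    - [0, 0, 0]
  hand: [0.38, 0.32, 0.25, 0.15, 0, 0]

```text
t: 17.8
tool_pos: [0.557, 0.2279, 0.1638]
orientation: [[-0.054, -0.999, 0.002], [-0.999, 0.054, 0.001], [-0.001, -0.002, -1.0]]
wrist_force: [-1.8, -0.4, 5.7]
opening: 0.287
```

```bash
python3 - <<'E'
from h import *
o=bot.get_obs(); print(o["t"],o["tool_pos"],o["joints"][5],o["wrist_force"],o["moment"],o["opening"])
E
```

```text
17.8 [0.55698891 0.22792975 0.16381429] -2.7603066847521194 [-1.8347431  -0.36630026  5.73922724] [-0.11131441  0.37278186 -0.0461585 ] 0.28658189052245386
```

Call:
apply_moves:
  xyz:
    - [0, 0, -0.001]
    - [0, 0, 0]
    - [0, 0, 0.00046]
    - [0, 0, 0.00046]
    - [0, 0, 0.00046]
    - [0, 0, 0.00046]
    - [0, 0, 0]
  rot:
    - [0, 0, 0]
    - [0, 0, 0]
    - [0, 0, 1]
    - [0, 0, 1]
    - [0, 0, 1]
    - [0, 0, 1]
    - [0, 0, 0]
  hand: [0, 0, 0, 0, 0, 0, 0]

```text
t: 18.5
tool_pos: [0.5568, 0.2279, 0.1632]
orientation: [[-0.395, -0.919, 0.001], [-0.919, 0.395, 0.001], [-0.001, -0.001, -1.0]]
wrist_force: [-3.0, -0.4, 6.8]
opening: 0.284
```

```bash
cat > o.py <<'E'
from h import *
o=bot.get_obs(); print(round(o["t"],2),o["tool_pos"].round(4),"q6 %.3f"%o["joints"][5],"F",o["wrist_force"].round(1),"M",o["moment"].round(3),o["opening"].round(3), "tau6 %.4f"%o["effort"][5])
E
python3 o.py
```

```text
Traceback (most recent call last):
  File "o.py", line 2, in <module>
    o=bot.get_obs(); print(round(o["t"],2),o["tool_pos"].round(4),"q6 %.3f"%o["joints"][5],"F",o["wrist_force"].round(1),"M",o["moment"].round(3),o["opening"].round(3), "tau6 %.4f"%o["effort"][5])
                                                                                                                                                  ^^^^^^^^^^^^^^^^^^
AttributeError: 'float' object has no attribute 'round'
```

Call:
apply_moves:
  xyz:
    - [0, 0, -0.0015]
    - [0, 0, 0]
    - [0, 0, 0]
  rot:
    - [0, 0, 0]
    - [0, 0, 0]
    - [0, 0, 0]
  hand: [0, 0, 0]

```text
t: 18.8
tool_pos: [0.5568, 0.2279, 0.1633]
orientation: [[-0.392, -0.92, 0.001], [-0.92, 0.392, 0.001], [-0.001, -0.001, -1.0]]
wrist_force: [-2.1, -0.1, 5.7]
opening: 0.291
```

```bash
sed -i 's/o\["opening"\].round(3)/round(o["opening"],3)/' o.py; python3 o.py
```

```text
18.8 [0.5568 0.2279 0.1633] q6 -2.411 F [-2.1 -0.1  5.7] M [ 0.093  0.387 -0.048] 0.291 tau6 -0.0471
```

Call:
apply_moves:
  xyz:
    - [0, 0, -0.002]
    - [0, 0, 0]
    - [0, 0, 0]
  rot:
    - [0, 0, 0]
    - [0, 0, 0]
    - [0, 0, 0]
  hand: [0, 0, 0]

```text
t: 19.1
tool_pos: [0.5567, 0.2279, 0.1633]
orientation: [[-0.392, -0.92, 0.0], [-0.92, 0.392, 0.0], [-0.001, -0.0, -1.0]]
wrist_force: [-1.5, 0.3, 4.0]
opening: 0.285
```

```bash
python3 o.py
```

```text
19.1 [0.5567 0.2279 0.1633] q6 -2.411 F [-1.5  0.3  4. ] M [ 0.184  0.232 -0.119] 0.285 tau6 -0.0385
```

Call:
apply_moves:
  xyz:
    - [0, 0, -0.004]
    - [0, 0, 0]
    - [0, 0, 0]
  rot:
    - [0, 0, 0]
    - [0, 0, 0]
    - [0, 0, 0]
  hand: [0, 0, 0]

```text
t: 19.4
tool_pos: [0.5566, 0.2278, 0.1634]
orientation: [[-0.393, -0.92, -0.001], [-0.92, 0.393, 0.0], [0.0, 0.001, -1.0]]
wrist_force: [2.5, 2.5, -3.7]
opening: 0.283
```

```bash
python3 o.py
```

```text
19.4 [0.5566 0.2278 0.1634] q6 -2.411 F [ 2.5  2.5 -3.7] M [ 0.471 -0.443 -0.075] 0.283 tau6 -0.0301
```

Call:
apply_moves:
  xyz:
    - [0, 0, 0.0018]
    - [0, 0, 0.00046]
    - [0, 0, 0.00046]
    - [0, 0, 0.00046]
    - [0, 0, 0.00046]
    - [0, 0, 0.00046]
    - [0, 0, 0.00046]
    - [0, 0, 0.00046]
    - [0, 0, 0.00046]
    - [0, 0, 0]
  rot:
    - [0, 0, 0]
    - [0, 0, 1]
    - [0, 0, 1]
    - [0, 0, 1]
    - [0, 0, 1]
    - [0, 0, 1]
    - [0, 0, 1]
    - [0, 0, 1]
    - [0, 0, 1]
    - [0, 0, 0]
  hand: [0, 0, 0, 0, 0, 0, 0, 0, 0, 0]

```text
t: 20.4
tool_pos: [0.5563, 0.2281, 0.1623]
orientation: [[-0.892, -0.452, -0.001], [-0.452, 0.892, 0.001], [0.001, 0.001, -1.0]]
wrist_force: [-0.5, 4.2, -3.4]
opening: 0.287
```

```bash
python3 o.py
```

```text
20.4 [0.5563 0.2281 0.1623] q6 -1.712 F [-0.5  4.2 -3.4] M [ 0.628 -0.022 -0.025] 0.287 tau6 0.8672
```

Call:
apply_moves:
  xyz:
    - [-0.0008, 0.0015, 0.0015]
    - [0, 0, 0.00046]
    - [0, 0, 0.00046]
    - [0, 0, 0.00046]
    - [0, 0, 0.00046]
    - [0, 0, 0.00046]
    - [0, 0, 0.00046]
    - [0, 0, 0.00046]
    - [0, 0, 0.00046]
    - [0, 0, 0]
  rot:
    - [0, 0, 0]
    - [0, 0, 1]
    - [0, 0, 1]
    - [0, 0, 1]
    - [0, 0, 1]
    - [0, 0, 1]
    - [0, 0, 1]
    - [0, 0, 1]
    - [0, 0, 1]
    - [0, 0, 0]
  hand: [0, 0, 0, 0, 0, 0, 0, 0, 0, 0]

```text
t: 21.4
tool_pos: [0.5563, 0.2286, 0.1612]
orientation: [[-0.974, 0.226, -0.001], [0.226, 0.974, 0.001], [0.001, 0.0, -1.0]]
wrist_force: [-2.3, 4.4, -0.6]
opening: 0.287
```

```bash
python3 o.py
```

```text
21.4 [0.5563 0.2286 0.1612] q6 -1.015 F [-2.3  4.4 -0.6] M [ 0.719  0.345 -0.029] 0.287 tau6 0.8595
```

Call:
apply_moves:
  xyz:
    - [0, 0.001, 0.00046]
    - [0, 0, 0.00046]
    - [0, 0, 0.00046]
    - [0, 0, 0.00046]
    - [0, 0, 0]
  rot:
    - [0, 0, 1]
    - [0, 0, 1]
    - [0, 0, 1]
    - [0, 0, 1]
    - [0, 0, 0]
  hand: [0, 0, 0, 0, 0]

```text
t: 21.9
tool_pos: [0.5564, 0.2288, 0.1606]
orientation: [[-0.839, 0.544, -0.001], [0.544, 0.839, 0.0], [0.001, 0.0, -1.0]]
wrist_force: [-2.6, 4.1, -0.8]
opening: 0.286
```

```bash
python3 o.py
```

```text
21.9 [0.5564 0.2288 0.1606] q6 -0.667 F [-2.6  4.1 -0.8] M [ 0.711  0.469 -0.038] 0.286 tau6 0.8539
```

Call:
apply_moves:
  xyz:
    - [0, 0, 0.00046]
    - [0, 0, 0.00046]
    - [0, 0, 0.00046]
    - [0, 0, 0.00046]
    - [0, 0, 0]
  rot:
    - [0, 0, 1]
    - [0, 0, 1]
    - [0, 0, 1]
    - [0, 0, 1]
    - [0, 0, 0]
  hand: [0, 0, 0, 0, 0]

```text
t: 22.4
tool_pos: [0.5566, 0.2289, 0.16]
orientation: [[-0.603, 0.798, -0.0], [0.798, 0.603, 0.001], [0.001, 0.0, -1.0]]
wrist_force: [-1.7, 3.7, -0.0]
opening: 0.285
```

```bash
python3 o.py
```

```text
22.4 [0.5566 0.2289 0.16  ] q6 -0.318 F [-1.7  3.7 -0. ] M [ 0.842  0.342 -0.078] 0.285 tau6 0.7377
```

Call:
apply_moves:
  xyz:
    - [0, 0, 0.00046]
    - [0, 0, 0.00046]
    - [0, 0, 0.00046]
    - [0, 0, 0.00046]
    - [0, 0, 0]
  rot:
    - [0, 0, 1]
    - [0, 0, 1]
    - [0, 0, 1]
    - [0, 0, 1]
    - [0, 0, 0]
  hand: [0, 0, 0, 0, 0]

```text
t: 22.9
tool_pos: [0.5567, 0.229, 0.1595]
orientation: [[-0.293, 0.956, 0.0], [0.956, 0.293, 0.001], [0.001, 0.0, -1.0]]
wrist_force: [-2.0, 5.2, -0.7]
opening: 0.283
```

```bash
python3 o.py
```

```text
22.9 [0.5567 0.229  0.1595] q6 0.031 F [-2.   5.2 -0.7] M [ 0.921  0.105 -0.02 ] 0.283 tau6 0.7379
```

Call:
apply_moves:
  xyz:
    - [0.0016, 0.0005, 0.00046]
    - [0, 0, 0.00046]
    - [0, 0, 0.00046]
    - [0, 0, 0.00046]
    - [0, 0, 0]
  rot:
    - [0, 0, 1]
    - [0, 0, 1]
    - [0, 0, 1]
    - [0, 0, 1]
    - [0, 0, 0]
  hand: [0, 0, 0, 0, 0]

```text
t: 23.4
tool_pos: [0.5569, 0.2291, 0.159]
orientation: [[0.051, 0.999, 0.001], [0.999, -0.051, 0.0], [0.0, 0.001, -1.0]]
wrist_force: [-0.3, 3.7, -0.9]
opening: 0.286
```

```bash
python3 o.py
```

```text
23.4 [0.5569 0.2291 0.159 ] q6 0.380 F [-0.3  3.7 -0.9] M [ 0.781  0.026 -0.076] 0.286 tau6 0.8512
```

Call:
apply_moves:
  xyz:
    - [0, 0, 0.00046]
    - [0, 0, 0.00046]
    - [0, 0, 0.00046]
    - [0, 0, 0.00046]
    - [0, 0, 0]
  rot:
    - [0, 0, 1]
    - [0, 0, 1]
    - [0, 0, 1]
    - [0, 0, 1]
    - [0, 0, 0]
  hand: [0, 0, 0, 0, 0]

```text
t: 23.9
tool_pos: [0.557, 0.2291, 0.1584]
orientation: [[0.389, 0.921, 0.001], [0.921, -0.389, 0.0], [0.001, 0.001, -1.0]]
wrist_force: [2.2, 3.5, -2.0]
opening: 0.288
```

```bash
python3 o.py
```

```text
23.9 [0.557  0.2291 0.1584] q6 0.728 F [ 2.2  3.5 -2. ] M [ 0.717 -0.249 -0.029] 0.288 tau6 0.8504
```

Call:
apply_moves:
  xyz:
    - [0, 0, 0.0012]
    - [0, 0, 0.00046]
    - [0, 0, 0.00046]
    - [0, 0, 0.00046]
    - [0, 0, 0]
  rot:
    - [0, 0, 1]
    - [0, 0, 1]
    - [0, 0, 1]
    - [0, 0, 1]
    - [0, 0, 0]
  hand: [0, 0, 0, 0, 0]

```text
t: 24.4
tool_pos: [0.5572, 0.229, 0.1578]
orientation: [[0.68, 0.733, 0.001], [0.733, -0.68, 0.0], [0.001, 0.001, -1.0]]
wrist_force: [2.9, 4.0, -1.7]
opening: 0.284
```

```bash
python3 o.py
```

```text
24.4 [0.5572 0.229  0.1578] q6 1.077 F [ 2.9  4.  -1.7] M [ 0.689 -0.393  0.005] 0.284 tau6 0.8531
```

Call:
apply_moves:
  xyz:
    - [0, 0, 0.001]
    - [0, 0, 0.00046]
    - [0, 0, 0.00046]
    - [0, 0, 0.00046]
    - [0, 0, 0]
  rot:
    - [0, 0, 1]
    - [0, 0, 1]
    - [0, 0, 1]
    - [0, 0, 1]
    - [0, 0, 0]
  hand: [0, 0, 0, 0, 0]

```text
t: 24.9
tool_pos: [0.5574, 0.2289, 0.1577]
orientation: [[0.89, 0.456, 0.002], [0.456, -0.89, 0.0], [0.002, 0.001, -1.0]]
wrist_force: [2.9, 2.9, 1.0]
opening: 0.286
```

```bash
python3 o.py; python3 - <<'E'
from h import *
s=bot.capture("scene"); cv2.imwrite("pics/s6.png",cv2.resize(s["frame"][165:285,330:430],None,fx=5,fy=5,interpolation=cv2.INTER_CUBIC))
E
```

```text
24.9 [0.5574 0.2289 0.1577] q6 1.426 F [2.9 2.9 1. ] M [ 0.478 -0.453 -0.021] 0.286 tau6 0.8784
```

View pics/s6.png

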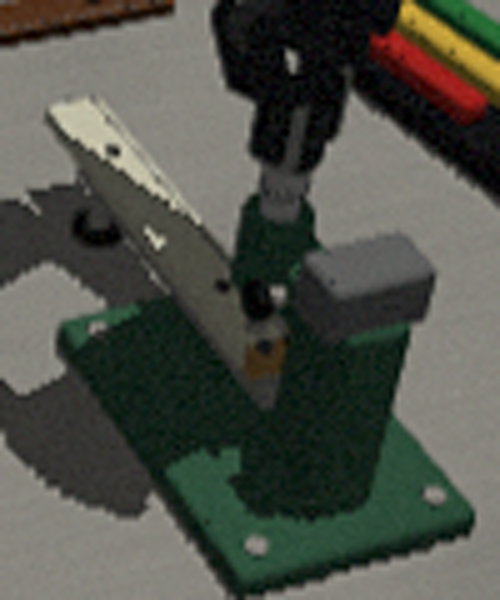

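The thimble stopped sinking (0.1578 to 0.1577 over 20°) and Fz went from -1.7 to +1.0 N, so the spindle has clamped after about 222°. The crop shows the blade still against the brass stop at (265,355). I'm turning a further 25° without sinking to make the slip certain.

Call:
apply_moves:
  xyz:
    - [0, 0, 0]
    - [0, 0, 0]
    - [0, 0, 0]
    - [0, 0, 0]
    - [0, 0, 0]
    - [0, 0, 0]
  rot:
    - [0, 0, 1]
    - [0, 0, 1]
    - [0, 0, 1]
    - [0, 0, 1]
    - [0, 0, 1]
    - [0, 0, 0]
  hand: [0, 0, 0, 0, 0, 0]

```text
t: 25.55
tool_pos: [0.5574, 0.2287, 0.1576]
orientation: [[0.999, 0.036, 0.002], [0.036, -0.999, -0.0], [0.002, 0.0, -1.0]]
wrist_force: [4.1, 1.3, 2.5]
opening: 0.285
```

```bash
python3 o.py
```

```text
25.55 [0.5574 0.2287 0.1576] q6 1.863 F [4.1 1.3 2.5] M [ 0.292 -0.635 -0.018] 0.285 tau6 0.8802
```

Call:
apply_moves:
  xyz:
    - [0, 0, -0.0012]
    - [0, 0, 0]
    - [0, 0, 0]
    - [0, 0, 0]
    - [0, 0, 0]
    - [0, 0, 0]
    - [0, 0, 0]
  rot:
    - [0, 0, 0]
    - [0, 0, 0]
    - [0, 0, 0]
    - [0, 0, 0]
    - [0, 0, 0]
    - [0, 0, 0]
    - [0, 0, 0]
  hand: [0, 0.32, 0.4, 0.5, 0.65, 0.8, 0.8]

```text
t: 26.25
tool_pos: [0.5567, 0.229, 0.1572]
orientation: [[0.999, 0.033, -0.0], [0.033, -0.999, -0.0], [-0.0, 0.0, -1.0]]
wrist_force: [-0.1, 0.1, 0.1]
opening: 0.799
```

Call:
apply_moves:
  xyz:
    - [0, 0, -0.02]
    - [0, 0, -0.05]
    - [0, 0, -0.08]
    - [0, 0, -0.08]
    - [0, 0, -0.08]
    - [0, 0, 0]
    - [0, 0, 0]
  rot:
    - [0, 0, 0]
    - [0, 0, 0]
    - [0, 0, 0]
    - [0, 0, 0]
    - [0, 0, 0]
    - [0, 0, 0]
    - [0, 0, 0]
  hand: [0.8, 0.8, 0.8, 0.8, 0.8, 0.8, 0.8]

```text
t: 26.95
tool_pos: [0.557, 0.2291, 0.2513]
orientation: [[0.999, 0.033, 0.002], [0.033, -0.999, 0.001], [0.002, -0.001, -1.0]]
wrist_force: [-0.0, -0.7, -0.9]
opening: 0.801
```

```bash
python3 o.py; python3 - <<'E'
from h import *
c=bot.capture("wrist"); T=wristT(c); F=c["frame"]; P=pts(c,T)
m=(P[...,2]>.175)&(P[...,2]<.2)&(abs(P[...,0]-.557)<.03)&(abs(P[...,1]-.228)<.03); q=P[m]; print("thimble top z",np.percentile(q[:,2],90),np.median(q,0))
hsv=cv2.cvtColor(F,cv2.COLOR_BGR2HSV); b=(abs(P[...,2]-.055)<.004)&(abs(P[...,1]-.225)<.03)&(P[...,0]<.54)&(hsv[...,1]<70)
cn=max(cv2.findContours(b.astype(np.uint8),0,2)[0],key=cv2.contourArea); w=ray(c,cn[:,0],.055,T); print("blade",cv2.minAreaRect((w[:,:2]*1000).astype(np.float32)),w.min(0))
s=bot.capture("scene")
np.save("pics/top2.npy",bot.capture("top"),allow_pickle=True)
g=cv2.resize(s["frame"][165:285,330:430],(350,420),interpolation=cv2.INTER_CUBIC)
cv2.imwrite("pics/s7.png",np.hstack([g,cv2.resize(F[120:330,160:385],(450,420),interpolation=2)]))
E
```

```text
26.95 [0.557  0.2291 0.2513] q6 1.867 F [-0.  -0.7 -0.9] M [-0.016 -0.007 -0.004] 0.801 tau6 -0.0006
thimble top z 0.18738025667206076 [0.55819761 0.22809932 0.18646744]
blade ((434.68157958984375, 224.59046936035156), (129.7725372314453, 29.885910034179688), 2.4099297523498535) [0.36956264 0.20783654 0.055     ]
```

View pics/s7.png

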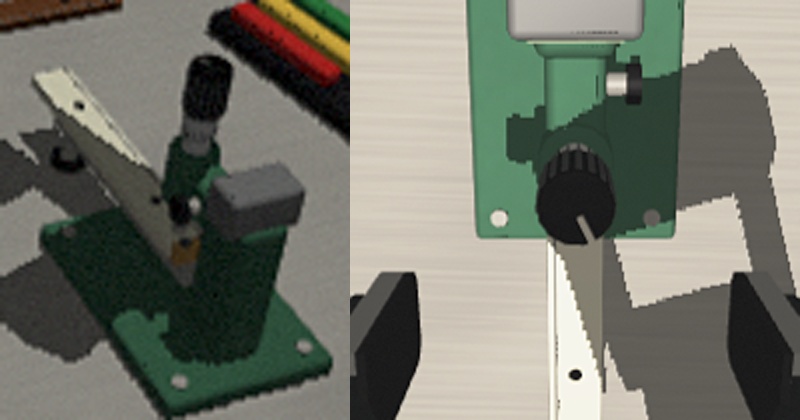

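The crops show the blade still against the brass stop at (185,250 left panel) and the thimble free of the jaws. Arm height gives about 6.2 mm of sink for 265° of turn (7.36 mm if nothing had slipped), so roughly 0.7 rad of slip. The depth reading of the thimble top disagrees at about 8 mm, so I'll check the line marks on thimble and drum. That needs the wrist wound back, with the camera on the robot/-y side.

Call:
apply_moves:
  xyz:
    - [-0.062, 0.12, 0]
    - [-0.062, 0.12, 0]
    - [0, 0, 0]
    - [0, 0, 0]
    - [0, 0, 0]
    - [0, 0, 0]
    - [0, 0, 0]
    - [0, 0, 0]
    - [0, 0, 0]
    - [0, 0, 0]
  rot:
    - [0, 0, 0]
    - [0, 0, -1]
    - [0, 0, -1]
    - [0, 0, -1]
    - [0, 0, -1]
    - [0, 0, -1]
    - [0, 0, -1]
    - [0, 0, -1]
    - [0, 0, -1]
    - [0, 0, -1]
  hand: [1, 1, 1, 1, 1, 1, 1, 1, 1, 1]

```text
t: 28.1
tool_pos: [0.5216, 0.1558, 0.2491]
orientation: [[0.681, 0.732, -0.002], [0.732, -0.681, -0.0], [-0.002, -0.001, -1.0]]
wrist_force: [-0.3, 0.3, 0.6]
opening: 1.003
```

Call:
apply_moves:
  xyz:
    - [0, 0, 0]
    - [0, 0, 0]
    - [0, 0, 0]
    - [0, 0, 0]
    - [0, 0, 0]
    - [0, 0, 0]
    - [0, 0, 0]
    - [0, 0, 0]
    - [0, 0, 0]
    - [0, 0, 0]
  rot:
    - [0, 0, -1]
    - [0, 0, -1]
    - [0, 0, -1]
    - [0, 0, -1]
    - [0, 0, -1]
    - [0, 0, -1]
    - [0, 0, -1]
    - [0, 0, -1]
    - [0, 0, -1]
    - [0, 0, -1]
  hand: [1, 1, 1, 1, 1, 1, 1, 1, 1, 1]

```text
t: 29.1
tool_pos: [0.5216, 0.1557, 0.249]
orientation: [[-0.123, 0.992, -0.002], [0.992, 0.123, -0.0], [-0.0, -0.002, -1.0]]
wrist_force: [0.0, -0.1, 0.6]
opening: 0.998
```

Call:
apply_moves:
  xyz:
    - [0, 0, 0]
    - [0, 0, 0]
    - [0, 0, 0]
    - [0, 0, 0]
    - [0, 0, 0]
    - [0, 0, 0]
    - [0, 0, 0]
    - [0, 0, 0]
    - [0, 0, 0]
    - [0, 0, 0]
  rot:
    - [0, 0, -1]
    - [0, 0, -1]
    - [0, 0, -1]
    - [0, 0, -1]
    - [0, 0, -1]
    - [0, 0, -1]
    - [0, 0, -1]
    - [0, 0, -1]
    - [0, 0, -1]
    - [0, 0, -1]
  hand: [1, 1, 1, 1, 1, 1, 1, 1, 1, 1]

```text
t: 30.1
tool_pos: [0.5215, 0.1558, 0.249]
orientation: [[-0.84, 0.543, -0.002], [0.543, 0.84, -0.0], [0.002, -0.001, -1.0]]
wrist_force: [-0.2, 0.3, 0.2]
opening: 0.998
```

Call:
apply_moves:
  xyz:
    - [0, 0, 0]
    - [0, 0, 0]
    - [0, 0, 0]
    - [0, 0, 0]
    - [0, 0, 0]
    - [0, 0, 0]
    - [0, 0, 0]
    - [0, 0, 0]
    - [0, 0, 0]
    - [0, 0, 0]
  rot:
    - [0, 0, -1]
    - [0, 0, -1]
    - [0, 0, -1]
    - [0, 0, -1]
    - [0, 0, -1]
    - [0, 0, -1]
    - [0, 0, -1]
    - [0, 0, -1]
    - [0, 0, -1]
    - [0, 0, -1]
  hand: [1, 1, 1, 1, 1, 1, 1, 1, 1, 1]

```text
t: 31.1
tool_pos: [0.5216, 0.1557, 0.249]
orientation: [[-0.956, -0.294, -0.002], [-0.294, 0.956, -0.0], [0.002, 0.0, -1.0]]
wrist_force: [-0.8, 0.6, 0.1]
opening: 1.001
```

Call:
apply_moves:
  xyz:
    - [0, 0, 0]
    - [0, 0, 0]
    - [0, 0, 0]
    - [0, 0, 0]
    - [0, 0, 0]
    - [0, 0, 0.03]
    - [0, 0, 0.06]
    - [0, 0, 0.06]
    - [0, 0, 0]
    - [0, 0, 0]
  rot:
    - [0, 0, -1]
    - [0, 0, -1]
    - [0, 0, -1]
    - [0, 0, -1]
    - [0, 0, -1]
    - [0, 0, -1]
    - [0, 0, -1]
    - [0, 0, -1]
    - [0, 0, 0]
    - [0, 0, 0]
  hand: [1, 1, 1, 1, 1, 1, 1, 1, 1, 1]

```text
t: 32.1
tool_pos: [0.5216, 0.1558, 0.2049]
orientation: [[-0.548, -0.836, -0.001], [-0.836, 0.548, -0.0], [0.001, 0.001, -1.0]]
wrist_force: [0.0, 0.9, 0.6]
opening: 1.0
```

```bash
python3 o.py; python3 - <<'E'
from h import *
c=bot.capture("wrist"); T=wristT(c); F=c["frame"]; print(bot.get_obs()["orientation"].round(2))
p=np.linalg.inv(T)@np.array([.557,.228,.15,1]); u=c["cx"]+f(c)*p[0]/-p[2]; v=c["cy"]-f(c)*p[1]/-p[2]; print(u,v)
u,v=int(u),int(v); v0=max(0,v-60); u0=u-60
cv2.imwrite("pics/w8.png",cv2.resize(F[v0:v0+90,u0:u0+120],None,fx=6,fy=6,interpolation=cv2.INTER_CUBIC)); cv2.imwrite("pics/w8full.png",F)
E
```

```text
32.1 [0.5216 0.1558 0.2049] q6 -2.339 F [0.  0.9 0.6] M [-0.018 -0.021  0.013] 1.0 tau6 -0.1072
[[-0.55 -0.84  0.  ]
 [-0.84  0.55  0.  ]
 [-0.   -0.   -1.  ]]
287.4681246755072 338.0800496716834
```

View pics/w8.png

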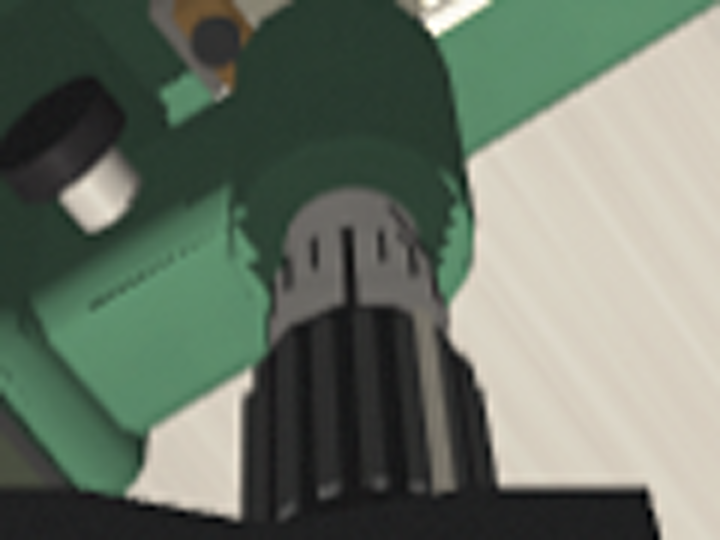

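The main dark drum line is at u=348 and the white thimble line at u=425. Against their radii that is about 48°, or 0.84 rad of clockwise slip, which agrees with the 0.73 rad from the arm readings and lies within 0.2–2 rad. The robot touches nothing, so I'm handing in.

```bash
python3 -c "
from workcell import bot
print(bot.finish_job())"
```

```text
the job is handed in; nothing more can be done
None
```

The blade is clamped in the gauge for the reading, and I handed the job in at about 32 s; no verdict was reported.

**What I did:** I gripped the white blade, touched it down on the measuring table and lifted it about half a millimetre. I then slid it under the spindle until its end met the stop, with about 8 N showing, and let go. I turned the thimble clockwise 265° in one stroke, sinking with it, and released it.

**Blade seating:** after release the blade lay flat (slope under 0.1°) at 1.86° yaw, against 1.85° for the table. Its end was within about 1 mm of the stop face. A rougher check after clamping gave 2.4° yaw, still within the 4.5° limit.

**Clamping:** the thimble stopped sinking after about 222°, and the vertical force changed from pulling to pressing at the same moment. I could not measure the clamping force itself.

**Slip:** the lines on thimble and drum show about 0.84 rad, and the arm's sink and turn gave about 0.73 rad. Both are under a quarter turn.

**Checks that were off or not made:**
- **Sink by depth camera:** it read about 8 mm, against 6.2 mm from the arm and a possible maximum of 7.4 mm. I took it as camera bias.
- **Thimble loading:** I pressed it with up to 7 N over the first 20° of turning and pulled on it with about 3.5 N at times while it turned freely. Over the last rows on the clamped blade it was pressed with 1 to 2.5 N. Side forces stayed around 3 to 5 N.
- **Bystanders:** I did not re-measure them. The arm made no contact near any of them.

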